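# Spring open the console bin

## Robot

A 6-joint arm with a two-finger parallel gripper is mounted at the origin on the work surface. World frame = base frame: x ahead of the robot, y to its left, z up, the work surface at z = 0. Lengths are in m, angles in rad, forces in N, time in s.
With the tool pointing down it reaches from about 0.275 to 1 m from the base axis. Payload 8.4 kg.
Tool frame: the origin (TCP) lies on the centre line of the jaws, within the pads' length; the fingertips stand 17 mm ahead of it and the grasp point (between the pads) lies 2 mm behind it (bot.tcp_to_tips is the y of the fingertips in the tool frame, in m); y points along the fingers, z is the direction in which the jaws open and shut, and the axes are right-handed (so a half turn about y gives the same grasp; the last joint's range is limited). The gripper opens to 85 mm and grips with 20 to 120 N. Pads are 22 mm wide; open, the fingers measure 114 mm over their backs; the gripper's body (76 mm by 85 mm) begins 54 mm behind the grasp point. The pads swing forward as they close: fully open they stand 13 mm farther back than shut.
Start: joints at [-1.115, 0.353, 1.633, -0, 1.155, -0.002], TCP at [0.276, -0.561, 0.248] pointing down, gripper open.
Joint ranges: [-2.63, 2.63], [-0.92, 2.1], [0.06, 2.66], [-1.3, 4.44], [0, 2.69], [-3.02, 3.02]. Speed limits (rad/s): [2.22, 2.22, 2.79, 3.14, 3.14, 3.14].

## Interface

Orientations are given as a unit quaternion [x, y, z, w].
In Python, from workcell import bot, hand, kinematics, get_obs, vision, hand_in gives the robot as it stands. The module is installed in compiled form; this text tells all that it offers. Calls block until the motion is done:
- bot.reach(position, orientation): joint-space move of the TCP to a pose.
- bot.servo_line(position, ori=None, velocity=0.15): straight line of the TCP; ori=None keeps the orientation; velocity is the mean speed in m/s.
- bot.goto_joints(angles): joint-space move.
- hand.move_gripper(opening, strength=None): finger opening in m; strength is the grip in N (None keeps the last); returns when the fingers have stopped.
- bot.dwell(seconds).
- kinematics.solve_ik(position, orientation): joint angles nearest the present ones, or None.
- get_obs(): the state.
- vision.read_camera(name): name is "scene" or "side" or "wrist"; returns a dict with "frame" (480x640x3 uint8, red, green, blue), "intrinsics" (3x3 intrinsics, pixels), "view" (4x4, takes a point from world to camera coordinates). Camera axes: x right, y down, z forward; pixel columns grow to the right and rows downward; lengths in m; the calibration is good to about 2 mm. A picture is of the moment at which its call begins. There is no depth.
A pose or a line that the arm cannot do raises bot.IKError and nothing moves.
- hand_in(): hands the job in, once; it reports no verdict.
The state is a dict: "time_s": time; "joint_pos": joint angles; "joint_vel": joint speeds; "joint_efforts": joint torques, N m; "position": TCP position; "orientation": TCP orientation; "wrist_force": force on the tool from outside, world axes, zero at the start; "ft_torque": the same for the moment, N m; "gripper_width": finger opening in m.
Only numpy, scipy, OpenCV 4.12 (cv2) and the standard library are available. Lean on these libraries where they do the work, as an engineer would, in place of code of your own. Each camera call takes 0.05 s, during which the arm holds its last target.

## Task

On the bench stands a salvaged car console bin with a spring-loaded lid. Press down its release tab with the fingertips and let the lid spring up by itself to half open, then push the lid back with the fingers until it stays fully open against its stop, and come clear. Only touch: do not pick up or shove the bin, and leave the things around it where they are.

Things in the scene. Friction and masses are not known exactly. Their poses are not given: they have to be found in the camera images.
- console: the console bin: open black plastic box 150 (x) x 120 (y) x 68 mm, walls 4 mm, screwed on a plywood board 290 x 180 x 12 mm (board from x = -150 to +140 mm). It stands loose on the bench, 1.6 to 2.3 kg in all. Origin: underside of the board, under the box's centre; z up, -x is its front, with the release tab; the lid is hinged along its back (+x). The box rim is 80 mm above the bench. Nothing else of it stands in front of the tab's pad or above the lid
- tab_pad (a point): the point to press: top of the grey release tab's flat pad at the front of the bin, 36 mm wide (y), at console x = -130, y = 0, z = 61 mm with the tab at rest; axes as the console's then. The pad reaches 13 mm further to -x and about 33 mm to +x of this point, to an upright arm (5 mm thick, top 93.5 mm above the bench) whose hook holds the lid's front tongue; as the pad is pressed the top of the arm tips about 9 mm towards -x, so keep the finger at least 12 mm in front of it
- tab (a joint): rocking angle of the release tab about a pin 38 mm behind the press point: 0 at rest, 0.25 rad fully pressed (the pad point 9.5 mm lower). Pressing it down takes about 2.7 N to start, 4 N at 0.15 rad, where the lid comes free, 5.3 N at the stop. It springs back when let go
- lid (a joint): angle of the lid: 0 shut and latched, 1.85 rad fully open against its stop, leaning back past upright (1.57 is upright). Once released, the spring lifts it within about 1 s to 0.9 rad and no further; from there it turns freely. Let go below about 1.57 it falls back to 0.9, past that it falls open to the stop and stays
- lid_hinge (a point): on the hinge axis (along the console's y), at console x = 75, z = 81.5 mm; the lid is a black panel with a grey padded top, 158 mm long, 126 mm wide, 12 mm thick, 0.2 kg
- lid_edge (a point): middle of the lid's free front edge at its underside, 158 mm from the hinge axis. Shut: console x = -83, z = 81.5 mm. Sprung up (0.9 rad): x = -23, z = 205 mm, with the underside facing the front and down. Upright: x = 75, z = 239.5 mm. Pushing it at any point of the underside or front edge opens it. A tongue 7 mm long and 28 mm wide stands out beyond it
- socket: a bystander: steel socket standing upright, 26 mm across, 50 mm tall; stands near the console's left side (its +y); origin under its centre
- jar: a bystander: closed glass jar with a steel cap, 64 mm across, 85 mm tall; stands near the console's right side (its -y); origin under its centre
- relay: a bystander: black relay block 30 x 30 x 35 mm, right of the release tab; origin under its centre
- screwdriver: a bystander: screwdriver lying on the bench to the left of the console (beyond its +y side, past the socket), under 40 mm high; origin near its middle
- spray: a bystander: spray can 66 mm across, 200 mm tall; to the right; origin under its centre
- mug: a bystander: white mug 80 mm across, 90 mm tall; to the right; origin under its centre
- wrench: a bystander: wrench lying flat, to the left; origin near its middle

How it is judged:
By the outcome, as a careful person would: the job done as asked, in the order asked, and still so for the second after the job is handed in, with the robot touching nothing.
It also fails if it takes over 42 s, if anything falls off the work surface, if the arm or the gripper's body presses on something with over 40 N, if the wrist force passes 120 N, or if a joint passes its speed limit or range.

## Working session

There is one attempt and no reset: what is moved stays moved. The work goes in short steps, each a Python script; the robot and the scene stay as the last script left them, time stands still between calls to the robot, and variables do not carry over. Pictures are saved under pics/ and viewed, and the job is handed in when it is done.

```bash
mkdir -p pics; python3 - <<'E'
from workcell import bot,hand,kinematics,get_obs,vision
import cv2,numpy as np
for n in ["scene","side","wrist"]:
    r=vision.read_camera(n); cv2.imwrite(f"pics/{n}0.png",r["frame"][:,:,::-1]); np.savez(f"{n}0.npz",**r)
    print(n,np.round(r["intrinsics"],1).tolist(),np.round(r["view"],3).tolist())
o=get_obs();print(o, bot.tcp_to_tips)
E
```

```text
scene [[592.3, 0.0, 313.6], [0.0, 592.3, 240.2], [0.0, 0.0, 1.0]] [[-0.104, 0.995, 0.009, 0.057], [0.611, 0.071, -0.789, -0.237], [-0.785, -0.076, -0.615, 1.803], [0.0, 0.0, 0.0, 1.0]]
side [[593.6, 0.0, 309.5], [0.0, 593.6, 246.3], [0.0, 0.0, 1.0]] [[-0.957, -0.29, -0.003, 0.502], [-0.156, 0.526, -0.836, 0.126], [0.244, -0.8, -0.548, 1.307], [0.0, 0.0, 0.0, 1.0]]
wrist [[384.0, 0.0, 313.1], [0.0, 384.0, 230.5], [0.0, 0.0, 1.0]] [[0.442, -0.897, -0.001, -0.625], [-0.856, -0.422, 0.299, -0.039], [-0.269, -0.131, -0.954, 0.379], [0.0, 0.0, 0.0, 1.0]]
{'time_s': 0.15, 'joint_pos': array([-1.11538449e+00,  3.53562908e-01,  1.63396404e+00,  2.19824183e-06,
        1.15520556e+00, -2.36873893e-03]), 'joint_vel': array([ 0.00018914, -0.00128416, -0.00043566,  0.00017961,  0.00174566,
       -0.0014759 ]), 'joint_efforts': array([ 1.33778634e-03, -6.05637574e+01, -3.42337382e+01,  1.66418806e-05,
        6.25927132e-03, -2.42985868e-05]), 'position': array([ 0.27608728, -0.56032231,  0.24768769]), 'orientation': array([-0.16052982,  0.6890574 , -0.68827168,  0.16035018]), 'wrist_force': array([0.06554418, 0.16907795, 0.30198636]), 'ft_torque': array([-0.01792693, -0.05869341, -0.03494768]), 'gripper_width': 0.08530830403080289} 0.017
```

View pics/scene0.png

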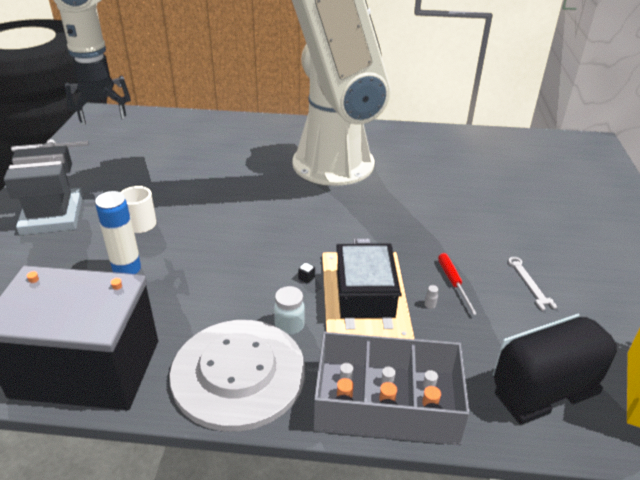

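View pics/side0.png

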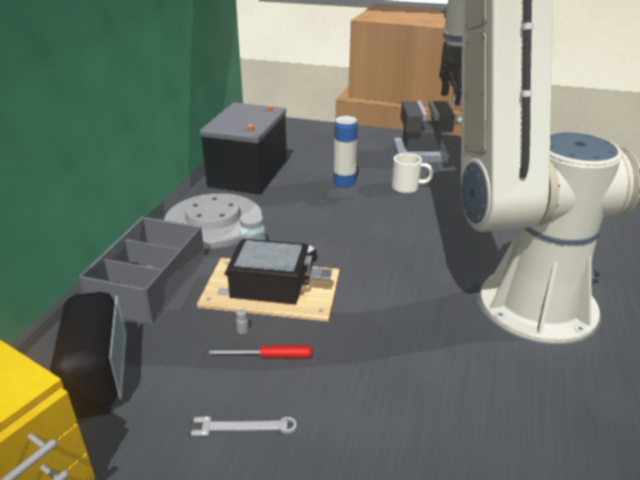

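View pics/wrist0.png

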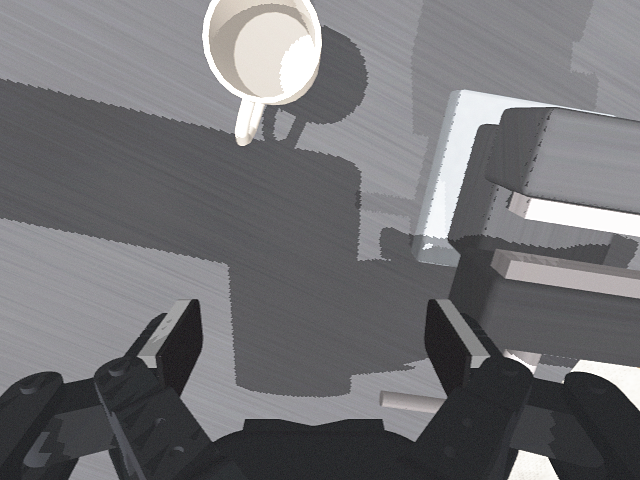

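The scene view shows the plywood board at about (322–412, 252–345) px, with the tab at about (362, 243) on the robot side. The side view shows the board at (200–340, 260–317) with the tab at about (320, 272). I'll measure the board's corners by colour mask and ray casting.

```bash
cat > h.py <<'E'
import numpy as np,cv2
def load(n): return dict(np.load(n))
def ray(r,uv):
    V=np.array(r["view"]);R=V[:3,:3];t=V[:3,3]
    c=-R.T@t; d=R.T@np.linalg.inv(r["intrinsics"])@np.array([uv[0],uv[1],1.]); return c,d
def onz(r,uv,z):
    c,d=ray(r,uv); return c+d*(z-c[2])/d[2]
def proj(r,p):
    V=np.array(r["view"]); q=V[:3,:3]@np.array(p)+V[:3,3]; q=r["intrinsics"]@q; return q[:2]/q[2]
E
python3 - <<'E'
from h import *
for n in ["scene","side"]:
    r=load(n+"0.npz");f=r["frame"];hsv=cv2.cvtColor(f,cv2.COLOR_RGB2HSV)
    m=cv2.inRange(hsv,(12,60,120),(32,255,255)); 
    m[:200]=0
    k,l,s,c=cv2.connectedComponentsWithStats(m)
    keep=np.zeros_like(m)
    for i in range(1,k):
        if s[i,4]>60:
            x0=s[i,0]
            print(n,s[i],c[i].round())
            if (n=="scene" and x0<450 and x0>300 and s[i,1]+s[i,3]<345) or (n=="side" and x0>180): keep[l==i]=255
    pts=cv2.findNonZero(keep); h=cv2.convexHull(pts)[:,0]
    # hull to world at z=0.012, min area rect
    W=np.array([onz(r,p,0.012)[:2] for p in h],dtype=np.float32)
    rc=cv2.minAreaRect(W*1000); print(rc); print(cv2.boxPoints(rc).round(1).tolist())
    if 1:
      q=cv2.approxPolyDP(cv2.convexHull(pts),4,True)[:,0]
      print([(p.tolist(),(onz(r,p,.012)[:2]*1000).round(1).tolist()) for p in q])
    x0,y0=(290,210) if n=="scene" else (180,210)
    cv2.imwrite(f"pics/{n}_crop.png",cv2.resize(f[y0:y0+150,x0:x0+200,::-1],None,fx=4,fy=4,interpolation=cv2.INTER_CUBIC))
E
```

```text
scene [322 252  23  80 837] [331. 293.]
scene [392 252  23  87 259] [401. 294.]
scene [355 318  28   6  61] [369. 319.]
scene [ 627  327   13  101 1122] [633. 382.]
scene [338 379  14  14 148] [345. 385.]
scene [381 383  15  13 150] [388. 389.]
scene [425 387  15  13 152] [432. 393.]
((579.1109008789062, 116.48009490966797), (283.3309020996094, 183.24415588378906), 7.1678547859191895)
[[427.1000061035156, 189.6999969482422], [450.0, 7.900000095367432], [731.0999755859375, 43.29999923706055], [708.2000122070312, 225.10000610351562]]
[([414, 337], [705.5, 224.5]), ([327, 331], [708.9, 44.3]), ([322, 254], [457.4, 10.4]), ([396, 252], [429.0, 189.0])]
side [ 197  258  143   64 3413] [272. 298.]
side [   0  339   94  141 8446] [ 37. 420.]
((578.8306884765625, 127.00080871582031), (293.26617431640625, 195.40835571289062), 7.521597862243652)
[[420.70001220703125, 204.6999969482422], [446.20001220703125, 10.899999618530273], [737.0, 49.29999923706055], [711.4000244140625, 243.10000610351562]]
[([339, 270], [446.3, 18.3]), ([327, 321], [424.5, 203.1]), ([197, 306], [707.1, 235.6]), ([220, 258], [734.9, 52.1])]
```

View pics/scene_crop.png

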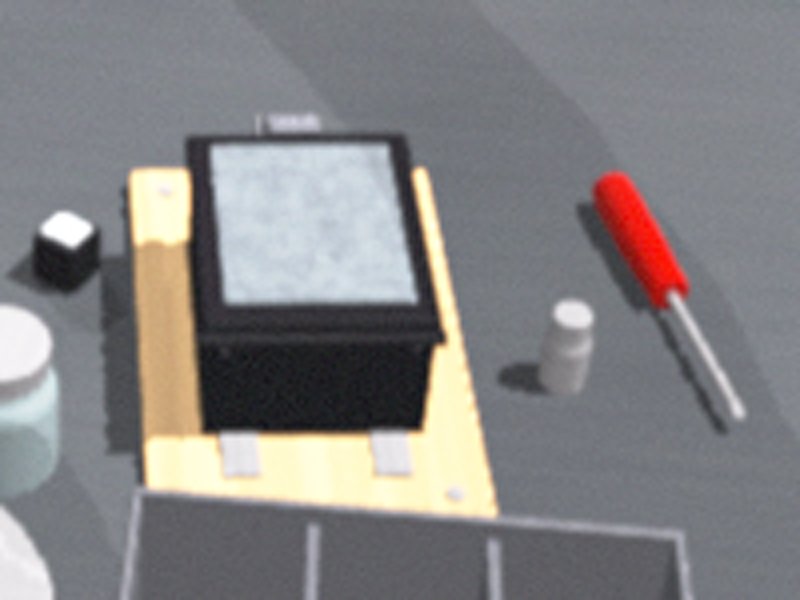

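View pics/side_crop.png

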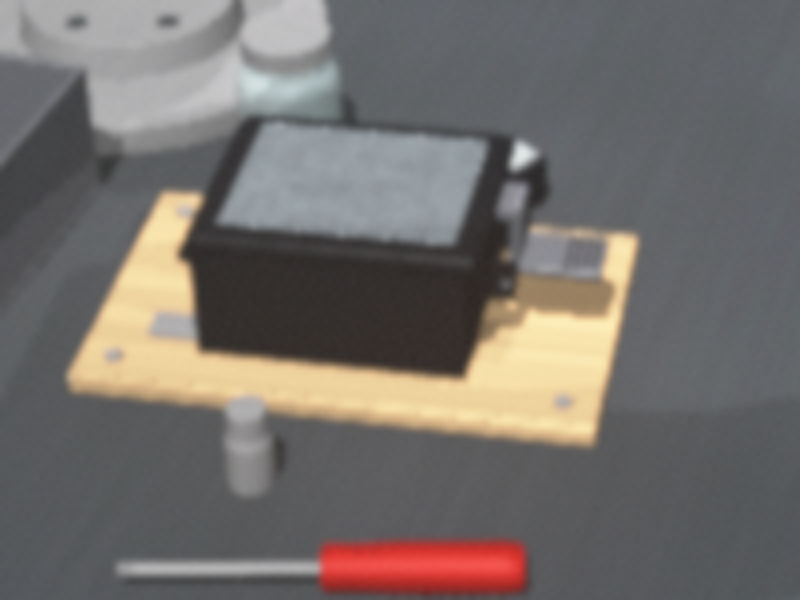

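```bash
cat >> h.py <<'E'
def cw(p,o,yaw):
    c,s=np.cos(yaw),np.sin(yaw); return np.array([o[0]+c*p[0]-s*p[1],o[1]+s*p[0]+c*p[1],p[2]])
E
python3 - <<'E'
from h import *
S=load("side0.npz");C=load("scene0.npz")
f=lambda u,v,o:(180+u/4,210+v/4) if o else (290+u/4,210+v/4)
# side crop: top corners FR, BR ; bottom corners FL, BL
for nm,uv,z in [("FR",(637,236),.012),("BR",(163,192),.012),("FL bot",(594,445),0),("BL bot",(70,393),0),("FL top",(596,430),.012),("BL top",(68,377),.012),
  ("pad fl",(603,277),.061),("pad fr",(606,238),.061),("lid FR",(517,137),.09),("lid BR",(258,118),.09),("lid FL",(466,258),.09),("lid BL",(187,246),.09)]:
    print("side",nm,(onz(S,f(*uv,1),z)*1000).round(1))
for nm,uv,z in [("FR",(130,170),.012),("FL",(427,168),.012),("pad fr",(258,114),.061),("pad fl",(320,114),.061),("lid FR",(187,136),.0935),("lid FL",(405,136),.0935),("lid BL",(442,330),.0935),("lid BR",(192,325),.0935)]:
    print("scene",nm,(onz(C,f(*uv,0),z)*1000).round(1))
E
```

```text
side FR [446.7  14.2  12. ]
side BR [733.1  51.6  12. ]
side FL bot [424.8 189.3   0. ]
side BL bot [710.4 229.3   0. ]
side FL top [423.5 191.   12. ]
side BL top [709.8 230.2  12. ]
side pad fl [438.7 123.5  61. ]
side pad fr [446.6  88.   61. ]
side lid FR [510.4  46.7  90. ]
side lid BR [658.6  70.   90. ]
side lid FL [502.3 165.9  90. ]
side lid BL [647.1 197.7  90. ]
scene FR [451.5  11.1  12. ]
scene FL [428.8 190.8  12. ]
scene pad fr [450.5  86.3  61. ]
scene pad fl [446.2 122.9  61. ]
scene lid FR [517.5  48.   93.5]
scene lid FL [503.4 170.3  93.5]
scene lid BL [662.3 189.3  93.5]
scene lid BR [673.   61.9  93.5]
```

```bash
cat >> h.py <<'E'
from scipy.spatial.transform import Rotation as Ro
O=np.array([.587,.122]);YAW=np.radians(7.4)
def ori(pitch,sgn=1):
    "pitch: angle below horizontal of the fingers, pointing console +x"
    X=cw((1,0,0),(0,0),YAW);Y=cw((0,1,0),(0,0),YAW)
    y=np.cos(pitch)*X-np.sin(pitch)*np.array([0,0,1.]); z=sgn*Y; x=np.cross(y,z)
    return Ro.from_matrix(np.c_[x,y,z]).as_quat()
def tcp_for_tip(tip,pitch):
    "tip in console coords (z from bench)"
    X=cw((1,0,0),(0,0),YAW); a=np.cos(pitch)*X-np.sin(pitch)*np.array([0,0,1.])
    return cw(tip,O,YAW)-.017*a
E
python3 - <<'E'
from h import *
from workcell import bot,kinematics,get_obs
o=get_obs(); R=Ro.from_quat(o["orientation"]).as_matrix(); print(R.round(3))
w=load("wrist0.npz"); V=w["view"]; c=-V[:3,:3].T@V[:3,3]; print("cam in tool",R.T@(c-o["position"]))
C=load("scene0.npz");
for nm,uv,z in [("spray top",(113,200),.2),("mug top",(138,195),.09),("relay top",(306.5,267.5),.035),("jar top",(289,297),.085),("socket top",(433,289),.05)]: 
    p=onz(C,uv,z); print(nm,p.round(3)); d=p[:2]-O; print("  console",np.round([d@[np.cos(YAW),np.sin(YAW)],d@[-np.sin(YAW),np.cos(YAW)]],3))
for pd in (90,75,60,45,20,10,0):
  for s in (1,-1):
    P=np.radians(pd)
    for tip in [(-.125,0,.12),(-.125,0,.05),(-.125,0,.2),(-.07,0,.2),(-.011,0,.19),(.09,0,.2)]:
        q=kinematics.solve_ik(tcp_for_tip(tip,P),ori(P,s)); print(pd,s,tip,None if q is None else np.round(q,2))
E
```

```text
[[-0.897 -0.     0.442]
 [-0.442  0.001 -0.897]
 [-0.    -1.    -0.001]]
cam in tool [-0.07626869 -0.12499507  0.00020978]
spray top [ 0.555 -0.437  0.2  ]
  console [-0.103 -0.55 ]
mug top [ 0.372 -0.464  0.09 ]
  console [-0.289 -0.554]
relay top [ 0.538 -0.018  0.035]
  console [-0.066 -0.133]
jar top [ 0.692 -0.037  0.085]
  console [ 0.084 -0.171]
socket top [0.596 0.264 0.05 ]
  console [0.027 0.14 ]
90 1 (-0.125, 0, 0.12) [ 0.22  0.27  2.05 -0.    0.82 -1.48]
90 1 (-0.125, 0, 0.05) [ 0.22  0.39  2.09 -0.    0.66 -1.48]
90 1 (-0.125, 0, 0.2) [ 0.22  0.15  1.98 -0.    1.01 -1.48]
90 1 (-0.07, 0, 0.2) [ 0.21  0.24  1.87 -0.    1.03 -1.49]
90 1 (-0.011, 0, 0.19) [ 0.2   0.34  1.75 -0.    1.05 -1.5 ]
90 1 (0.09, 0, 0.2) [ 0.19  0.48  1.51 -0.    1.15 -1.51]
90 -1 (-0.125, 0, 0.12) [ 0.22  0.27  2.05 -0.    0.82  1.66]
90 -1 (-0.125, 0, 0.05) [ 0.22  0.39  2.09 -0.    0.66  1.66]
90 -1 (-0.125, 0, 0.2) [ 0.22  0.15  1.98 -0.    1.01  1.66]
90 -1 (-0.07, 0, 0.2) [ 0.21  0.24  1.87 -0.    1.03  1.65]
90 -1 (-0.011, 0, 0.19) [ 0.2   0.34  1.75 -0.    1.05  1.65]
90 -1 (0.09, 0, 0.2) [ 
[... 3115 characters left out ...]
2.55  3.31  1.49 -1.56]
10 -1 (0.09, 0, 0.2) [ 0.25  0.62  2.36  3.27  1.23 -1.59]
0 1 (-0.125, 0, 0.12) [0.45 1.42 2.63 3.64 2.41 1.95]
0 1 (-0.125, 0, 0.05) [0.45 1.56 2.51 3.65 2.43 1.97]
0 1 (-0.125, 0, 0.2) None
0 1 (-0.07, 0, 0.2) [0.36 0.98 2.64 3.4  2.04 1.69]
0 1 (-0.011, 0, 0.19) [0.31 0.9  2.53 3.33 1.85 1.62]
0 1 (0.09, 0, 0.2) [0.26 0.79 2.35 3.27 1.56 1.57]
0 -1 (-0.125, 0, 0.12) [ 0.45  1.42  2.63  3.64  2.41 -1.19]
0 -1 (-0.125, 0, 0.05) [ 0.45  1.56  2.51  3.65  2.43 -1.17]
0 -1 (-0.125, 0, 0.2) None
0 -1 (-0.07, 0, 0.2) [ 0.36  0.98  2.64  3.4   2.04 -1.45]
0 -1 (-0.011, 0, 0.19) [ 0.31  0.9   2.53  3.33  1.85 -1.52]
0 -1 (0.09, 0, 0.2) [ 0.26  0.79  2.35  3.27  1.56 -1.57]
```

```bash
python3 - <<'E'
from h import *
from workcell import bot,hand,kinematics,get_obs,vision
P=np.radians(75)
hand.move_gripper(0.0,20)
bot.reach(tcp_for_tip((-.125,0,.18),P),ori(P,1)); print(get_obs()["time_s"])
bot.servo_line(tcp_for_tip((-.125,0,.09),P),ori(P,1),.12)
o=get_obs();print(o["time_s"],o["wrist_force"],o["position"],tcp_for_tip((-.125,0,.09),P),o["gripper_width"])
for n in ["wrist","side"]:
    r=vision.read_camera(n); np.savez(f"{n}1.npz",**r);f=r["frame"][:,:,::-1]
    cv2.imwrite(f"pics/{n}1.png",f if n=="wrist" else cv2.resize(f[190:340,200:400],None,fx=4,fy=4,interpolation=cv2.INTER_CUBIC))
E
```

```text
3.375
4.275 [-0.2004512  -0.20215489  0.6758823 ] [0.45914146 0.1053549  0.10685297] [0.45867783 0.10533386 0.10642074] -0.00018571349039237298
```

View pics/wrist1.png

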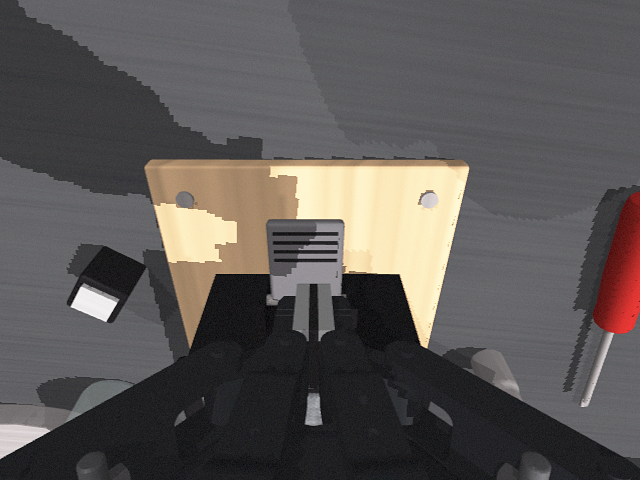

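View pics/side1.png

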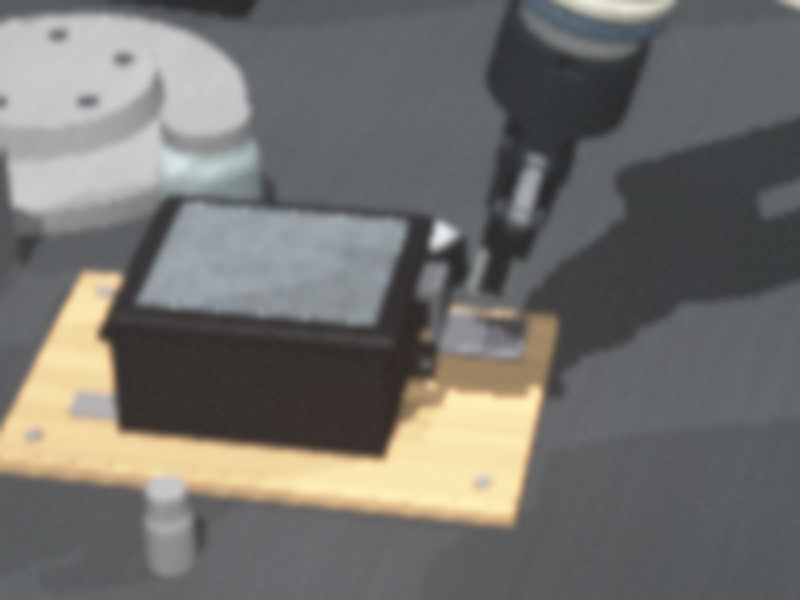

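The wrist view shows the pad's front edge at row 220 (columns 267–344). The board's front corners are at (147, 162) and (468, 162), and the closed fingers lie centred on the pad. I'll use this close view to refine the position.

```bash
python3 - <<'E'
from h import *
r=load("wrist1.npz")
def con(p):
    d=p[:2]-O; return np.round([1000*(d@[np.cos(YAW),np.sin(YAW)]),1000*(d@[-np.sin(YAW),np.cos(YAW)])],1)
for nm,uv,z in [("pad fl",(267,221),.061),("pad fr",(344,221),.061),("board top",(147,167),.012),("board top",(468,167),.012),("board bot",(147,161),.0),("board bot",(468,160),.0),("pad back-l",(271,297),.061)]:
    print(nm,con(onz(r,uv,z)))
print("finger tip px", proj(r,cw((-.125,0,.09),O,YAW)))
E
```

```text
pad fl [-147.1  -21. ]
pad fr [-147.1   13.4]
board top [-152.2  -91.2]
board top [-152.1   84.2]
board bot [-150.8  -95.9]
board bot [-151.3   88.5]
pad back-l [-102.1  -21.8]
finger tip px [314.08785542 303.14603227]
```

```bash
sed -i 's/O=np.array(\[.587,.122\])/O=np.array([.5845,.1180])/' h.py; python3 - <<'E'
from h import *
from workcell import bot,hand,kinematics,get_obs,vision
P=np.radians(75); q=ori(P,1)
b=get_obs()["wrist_force"]
bot.servo_line(tcp_for_tip((-.125,0,.068),P),q,.08)
b=np.mean([get_obs()["wrist_force"] for _ in range(3)],0); print(b)
for z in np.arange(.066,.0535,-.0015):
    bot.servo_line(tcp_for_tip((-.125,0,z),P),q,.02)
    o=get_obs(); F=o["wrist_force"]-b
    print(round(z,4),round(o["time_s"],2),F.round(2),o["position"].round(4)[2])
    if F[2]>5.2: break
bot.dwell(.3)
for n in ["scene","side"]:
    r=vision.read_camera(n); np.savez(f"{n}2.npz",**r);f=r["frame"][:,:,::-1]
    c=f[190:340,200:400] if n=="side" else f[170:350,260:500]
    cv2.imwrite(f"pics/{n}2.png",cv2.resize(c,None,fx=3,fy=3,interpolation=cv2.INTER_CUBIC))
E
```

```text
[-0.01363325  0.07390006 -0.06346635]
0.066 5.06 [-0.32  0.    0.35] 0.0827
0.0645 5.31 [ 0.1  -0.54 -0.72] 0.0809
0.063 5.56 [0.1  0.06 0.93] 0.0795
0.0615 5.81 [-0.68  0.03  2.2 ] 0.0779
0.06 6.06 [-0.71 -0.08  2.59] 0.0763
0.0585 6.31 [-1.28 -0.02  2.41] 0.0748
0.057 6.56 [-1.65 -0.54  4.08] 0.0733
0.0555 6.81 [-3.48  0.92  4.38] 0.0718
0.054 7.06 [-2.46  0.71  4.66] 0.0703
```

View pics/side2.png

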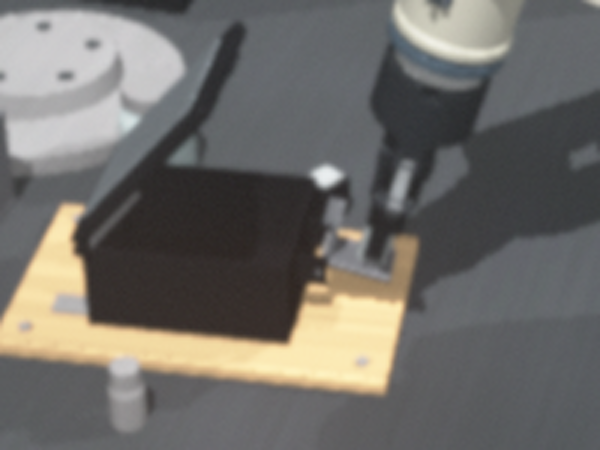

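View pics/scene2.png

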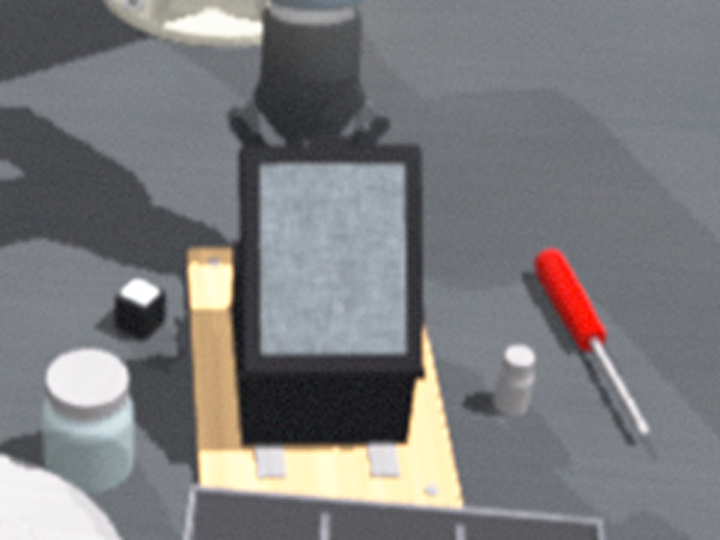

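The pictures show the tab pressed (pad tilted, side view about (365, 255)) and the lid sprung up to half open. Next I'll lift off, come up in front of the lid's free edge, and push.

```bash
python3 - <<'E'
from h import *
from workcell import bot,hand,kinematics,get_obs,vision
P=np.radians(75); q=ori(P,1)
bot.dwell(.3)
bot.servo_line(tcp_for_tip((-.132,0,.08),P),q,.06)
bot.servo_line(tcp_for_tip((-.132,0,.185),P),q,.12)
b=get_obs()["wrist_force"]; print(get_obs()["time_s"],b.round(2))
r=vision.read_camera("side"); np.savez("side3.npz",**r); cv2.imwrite("pics/side3.png",cv2.resize(r["frame"][130:340,180:440,::-1],None,fx=3,fy=2.8,interpolation=cv2.INTER_CUBIC))
E
```

```text
9.3833 [-0.55  0.04 -0.3 ]
```

View pics/side3.png

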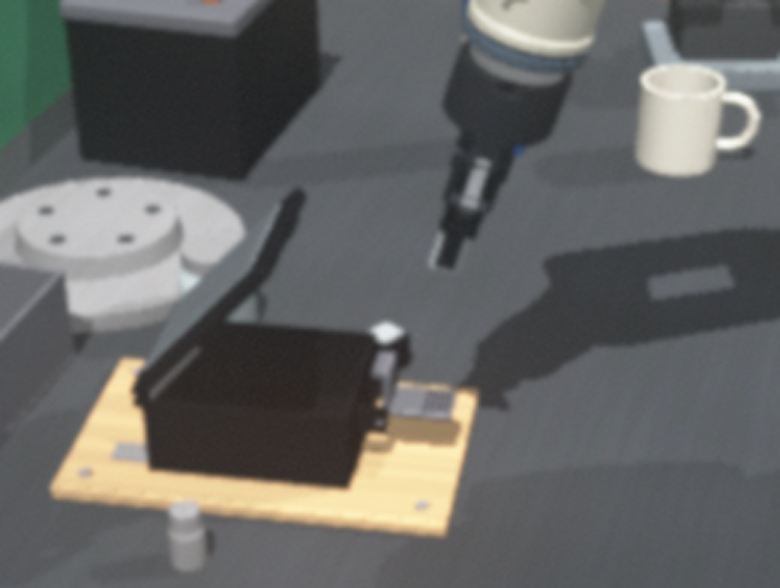

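The tab has sprung back and the lid rests half open, with its edge at crop (295, 195). The fingers are in front of it at (445, 260). I'll push now.

```bash
python3 - <<'E'
from h import *
from workcell import bot,hand,kinematics,get_obs,vision
P=np.radians(75); q=ori(P,1)
bot.servo_line(tcp_for_tip((-.045,0,.185),P),q,.12)
b=get_obs()["wrist_force"]
A=np.array([-.045,0,.185]);B=np.array([.086,0,.205])
for k in np.linspace(0,1,8)[1:]:
    bot.servo_line(tcp_for_tip(A+k*(B-A),P),q,.06)
    o=get_obs(); F=o["wrist_force"]-b; print(round(k,2),round(o["time_s"],2),F.round(2))
    if np.linalg.norm(F)>10: print("stop");break
r=vision.read_camera("side"); np.savez("side4.npz",**r); cv2.imwrite("pics/side4.png",cv2.resize(r["frame"][130:340,180:440,::-1],None,fx=3,fy=2.8,interpolation=cv2.INTER_CUBIC))
E
```

```text
0.14 10.78 [-0.01  1.11  1.3 ]
0.29 11.24 [-0.07  1.69  0.2 ]
0.43 11.71 [-0.86 -0.32  1.73]
0.57 12.18 [-0.43  0.83  2.68]
0.71 12.64 [-0.4   0.89  1.56]
0.86 13.11 [-0.11 -0.47 -0.29]
1.0 13.57 [0.33 1.16 0.71]
```

View pics/side4.png

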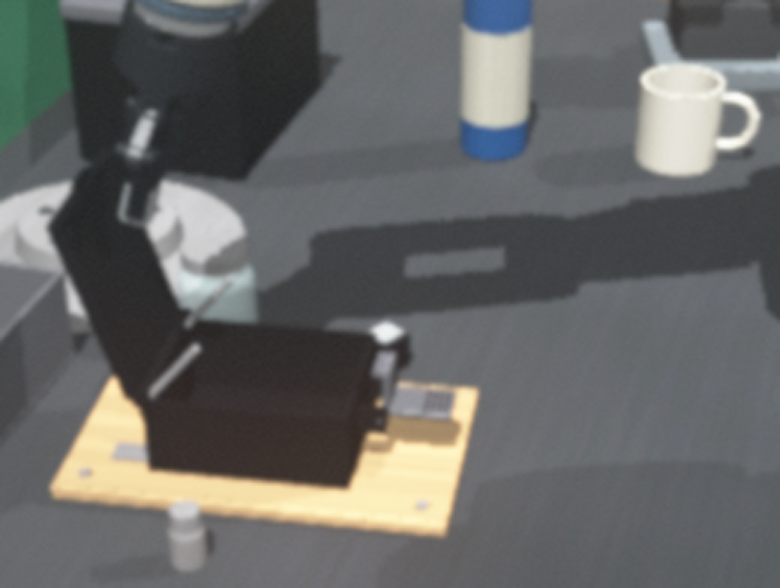

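The lid now leans back past upright. I'll retreat clear and check.

```bash
python3 - <<'E'
from h import *
from workcell import bot,hand,kinematics,get_obs,vision
P=np.radians(75); q=ori(P,1)
bot.servo_line(tcp_for_tip((-.03,0,.215),P),q,.12)
bot.servo_line(tcp_for_tip((-.13,0,.28),P),q,.15)
bot.dwell(.5)
o=get_obs();print(o["time_s"],o["wrist_force"].round(2))
for n in ["scene","side"]:
    r=vision.read_camera(n); np.savez(f"{n}5.npz",**r); cv2.imwrite(f"pics/{n}5.png",r["frame"][:,:,::-1])
E
python3 - <<'E'
from h import *
# expected lid edge pixels in side view for angles; visible side y=+63mm, and bystander shift by image difference
s0,s5=load("side0.npz"),load("side5.npz")
for t in (1.57,1.7,1.85):
    for y in (.063,-.063): print(t,y,proj(s5,cw((.075-.158*np.cos(t),y,.0815+.158*np.sin(t)),O,YAW)).round(1),end=" ")
    print()
c=s5["frame"][150:330,180:400,::-1].copy()
cv2.imwrite("pics/side5c.png",cv2.resize(c,None,fx=3.5,fy=3.3,interpolation=cv2.INTER_CUBIC))
E
```

```text
16.1833 [ 0.11 -0.02  0.2 ]
1.57 0.063 [220.7 208. ] 1.57 -0.063 [237.4 179.6] 
1.7 0.063 [210.8 207.8] 1.7 -0.063 [228.3 179.5] 
1.85 0.063 [199.9 209. ] 1.85 -0.063 [218.2 180.7]
```

View pics/side5c.png

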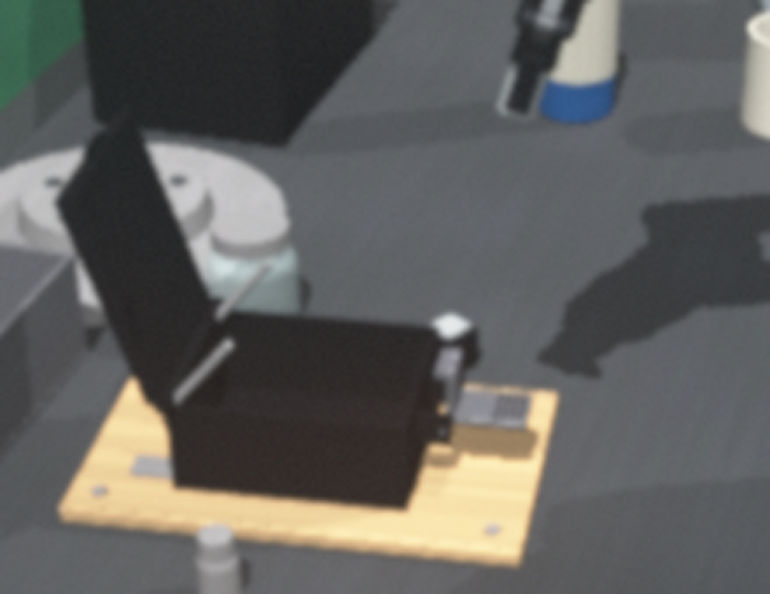

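View pics/scene5.png

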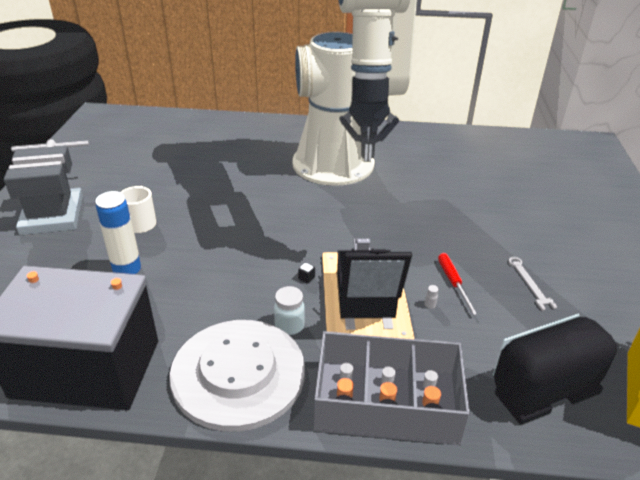

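The lid's near corner sits at (197, 211) px, against a predicted (200, 209) for 1.85 rad and (221, 208) for upright. The board corner is at (197, 306), the same as at the start, and the bystanders' pixels look unchanged. I'm handing in.

```bash
python3 - <<'E'
from workcell import hand_in,get_obs
print(get_obs()["time_s"]); hand_in()
E
```

```text
16.2833
the job is handed in; nothing more can be done
```

The lid is fully open against its stop, and the job was handed in at 16.3 s on the robot's clock. I pressed the release tab with the closed fingertips, with about 4.7 N vertical on the last step. The lid sprang up by itself to half open and the tab sprang back. I then pushed the lid back past upright with under 4 N of measured force and moved the arm clear.

**Last checks:**
- **Lid:** in the side view its free corner is at (197, 211) px. The prediction is (200, 209) for 1.85 rad and (221, 208) for upright, so it matches the stop.
- **Bin:** the back-left corner of its board is at the same pixel as at the start, (197, 306).
- **Things around it:** they look unmoved in the scene view. I judged this by eye, not by measurement.
- **Robot:** the wrist force is near zero, so the arm is touching nothing.

**Disagreement:** the scene and side cameras differed by up to about 6 mm on where the console stands. I corrected the position by about 4.6 mm from a close wrist-camera view before pressing. The pad's front edge and the board's front edge still differed by about 2 mm in that view.

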